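# Pack the tall copper canisters into the divided crate

## Robot

A 7-joint arm with a two-finger parallel gripper is mounted at the origin on the work surface. World frame = base frame: x ahead of the robot, y to its left, z up, the work surface at z = 0. Lengths are in m, angles in rad, forces in N, time in s.
With the tool pointing down it reaches from about 0.375 to 0.925 m from the base axis. Payload 3.1 kg.
Tool frame: the origin (TCP) lies midway between the tips of the shut fingers; the grasp point (between the pads) lies 19 mm behind it; y points along the fingers, z is the direction in which the jaws open and shut, and the axes are right-handed (so a half turn about y gives the same grasp; the last joint's range is limited). The gripper opens to 85 mm and grips with 20 to 120 N. Pads are 22 mm wide; open, the fingers measure 114 mm over their backs; the gripper's body (76 mm by 85 mm) begins 54 mm behind the grasp point. The pads swing forward as they close: fully open they stand 13 mm farther back than shut.
Start: joints at [-1.245, 0.383, 0.044, 1.598, -0.018, 1.161, -0.05], TCP at [0.267, 0.593, 0.231] pointing down, gripper open.
Joint ranges: [-2.61, 2.61], [-0.41, 2.15], [-1.48, 1.57], [0, 2.5], [-1.57, 4.71], [0.05, 1.97], [-2.85, 2.85]. Speed limits (rad/s): [2.79, 2.79, 3.14, 3.14, 3.14, 3.14, 3.14].

## Interface

Orientations are given as a unit quaternion [w, x, y, z].
In Python, from rig import bot gives the robot as it stands.
- The arm moves only by the tool carry_out, never from a script. Its argument "moves" is a list of rows, each a list of 4 numbers: the shift along the tool's x, y, z in cm, then the turn about the tool's y in rad. A call has 1 to 12 rows; each row shifts and turns the commanded pose from where the row before left it, along the tool's axes as they then stand; what a row does not reach is not made up. A row lasts 1/12 s, in which the tool goes at most 41.7 mm and 7.16 degrees, less where a joint would pass 70% of its speed; a pose out of reach is approached as far as the arm can. A call with a gripper value outside its range is refused whole. "grip" is the gripper's target within -1 to 1 (fully open at 1, half-way at 0, shut at -1), set as the call begins (left out, the last holds). The fingers move at their own pace and stop on an object; the grip force is fixed at half the most. Time passes only in rows, so rows that do not move let the fingers close. It gives the time, the measured TCP pose, the force and the opening at its end, in the units of the state.
- bot.get_state(): the state, without advancing time (a new reading comes with each control period).
- bot.snapshot(name): name is "side" or "top"; returns a dict with "img" (384x512x3 uint8, red, green, blue), "z_map" (384x512 float32, m along the optical axis (not along the pixel's ray), 0 where there is no reading), "fx", "fy", "cx", "cy" (pixels), "dist" ([k1, k2, p1, p2, k3] as OpenCV has them; the pictures are not rectified), "rvec" (rotation vector, rad) and "tvec" (3), from world to camera coordinates, as OpenCV has them. Camera axes: x right, y down, z forward; pixel columns grow to the right and rows downward; lengths in m; the calibration is good to about 2 mm. A picture is of the moment at which its call begins.
- bot.hand_in(): hands the job in, once; it reports no verdict.
The state is a dict: "time_s": time; "q": joint angles; "dq": joint speeds; "joint_efforts": joint torques, N m; "position": TCP position; "eef_rot": TCP orientation; "contact_force": force on the tool from outside, world axes, zero at the start; "torque": the same for the moment, N m; "grip_width": finger opening in m.
Only numpy, scipy, OpenCV 4.12 (cv2) and the standard library are available. Lean on these libraries where they do the work, as an engineer would, in place of code of your own. Each camera call takes 0.05 s, during which the arm holds its last target. There are 200 camera calls.

## Task

A gift set is being packed in the coppersmith's shop. Stand the two tall, slim, lidded copper canisters upright in the two empty, cork-padded cells of the wooden crate, one in each cell; lower each one right down onto its pad before letting go, do not drop it. Do not knock or shift the squat pots already packed, nor topple or push about the other ware on the bench.

Things in the scene. Friction and masses are not known exactly. Their poses are not given: they have to be found in the camera images.
- canister_a_mid (a point): One of two alike tall slim copper canisters standing loose and upright on the bench: straight cylinder 52 mm across up to 110 mm, then a fixed low domed lid with a small brass knob; 130 mm tall in all, two thin brass bands, 0.18 to 0.35 kg. Point: its centre, 65 mm above its foot; z up its axis. The tallest ware on the bench; neighbours stand 90 mm or more off, centre to centre
- canister_b_mid (a point): The other tall canister, exactly alike (52 mm across, 130 mm tall). Point: its centre, 65 mm above its foot; z up its axis. Hold a canister high, fingertips 65 mm or more above its foot, so that they stay clear above the crate's rim and the packed pots. The bystanders around the canisters are 107 mm tall or less
- cell_a (a point): One of the two empty cells of the crate, a fixed box of light wood on the left, 180 x 180 x 55 mm high, walls and crossing dividers 8 mm, with 2 x 2 cells 78 mm wide, centres 86 mm apart. An empty cell has a fixed cork pad 70 x 70 x 3 mm on its floor. Point: centre of the pad's top, 11 mm above the bench, 44 mm below the rim; z up, x and y along the walls
- cell_b (a point): The other empty cell, alike. Point: centre of its cork pad's top, 11 mm above the bench; z up, x and y along the crate's walls. The remaining two cells (which ones varies) each hold a loose squat copper pot, 64 mm across, its knob 68 mm above the bench
Not all that is in view belongs to the job. What is shaped like the part that bears canister_a_mid but purple, red or turquoise is not meant.

How it is judged:
By the outcome, as a careful person would: the job done as asked, in the order asked, and still so for the second after the job is handed in, with the robot touching nothing.
It also fails if it takes over 61 s, if anything falls off the work surface, if the arm or the gripper's body presses on something with over 40 N, if the wrist force passes 120 N, or if a joint passes its speed limit or range.

## Working session

There is one attempt and no reset: what is moved stays moved. The work goes in short steps, Python scripts to look and compute and a tool call to move; the robot and the scene stay as the last step left them, time stands still between calls to the robot, and variables do not carry over. Pictures are saved under pics/ and viewed, about 8 in all and at most 12, crops included, and the job is handed in when it is done.

Besides the shell and the picture viewer there is one more tool, called after "Call:" as name([rows], argument=value, ...), one row to a line, values as JSON. carry_out: Moves the arm, as the interface text tells. Its arguments: {"type":"object","properties":{"moves":{"type":"array","items":{"type":"array","items":{"type":"number"}}},"grip":{"type":"number"}},"required":["moves"]}

```bash
mkdir -p pics; cat > h.py <<'E'
import numpy as np, cv2
from rig import bot
def snap(n):
    s=bot.snapshot(n); np.savez('/tmp/'+n+'.npz',**s); return s
def world(s,uv,z=None):
    """pixel -> world; z plane given, else from z_map"""
    K=np.array([[s['fx'],0,s['cx']],[0,s['fy'],s['cy']],[0,0,1.]])
    R=cv2.Rodrigues(np.array(s['rvec'],float))[0]; t=np.array(s['tvec'],float).ravel()
    out=[]
    for u,v in uv:
        p=cv2.undistortPoints(np.array([[[u,v]]],float),K,np.array(s['dist'],float))[0,0]
        d=R.T@np.array([p[0],p[1],1.]); c=-R.T@t
        k=(z-c[2])/d[2] if z is not None else float(s['z_map'][int(round(v)),int(round(u))])
        out.append(c+k*d)
    return np.array(out)
def save(img,name,crop=None,f=1):
    if crop: u0,v0,u1,v1=crop; img=img[v0:v1,u0:u1]
    cv2.imwrite('pics/'+name,cv2.resize(img[:,:,::-1],None,fx=f,fy=f,interpolation=cv2.INTER_CUBIC))
E
python3 - <<'E'
from h import *
a=snap('top');b=snap('side')
save(a['img'],'top0.png',f=1.5);save(b['img'],'side0.png',f=1.5)
print({k:v for k,v in bot.get_state().items()})
for s in(a,b):
    R=cv2.Rodrigues(np.array(s['rvec'],float))[0];print(-R.T@np.ravel(s['tvec']))
E
```

```text
{'time_s': 0.1, 'q': array([-1.24481387,  0.38380673,  0.0438351 ,  1.59942308, -0.0179062 ,
        1.16122445, -0.04994241]), 'dq': array([-9.98196163e-04, -2.06618057e-03,  5.22419611e-05, -3.83704448e-03,
       -1.01616374e-03,  1.33839355e-03,  2.75262768e-03]), 'joint_efforts': array([ 2.11508464e-03, -4.34725142e+01,  1.02883838e+00, -2.50454074e+01,
        1.08262111e-02,  5.46859810e-03,  6.84557051e-06]), 'position': array([0.26692936, 0.59170948, 0.22997537]), 'eef_rot': array([-0.69043276,  0.69215615, -0.14883837,  0.14855845]), 'contact_force': array([ 0.18249945, -0.52692391, -0.49253942]), 'torque': array([0.0393507 , 0.04129665, 0.03561996]), 'grip_width': 0.08576071486311214}
[ 0.33991288 -0.02676786  1.0847048 ]
[-0.12231803 -0.65841923  0.90211632]
```

View pics/top0.png

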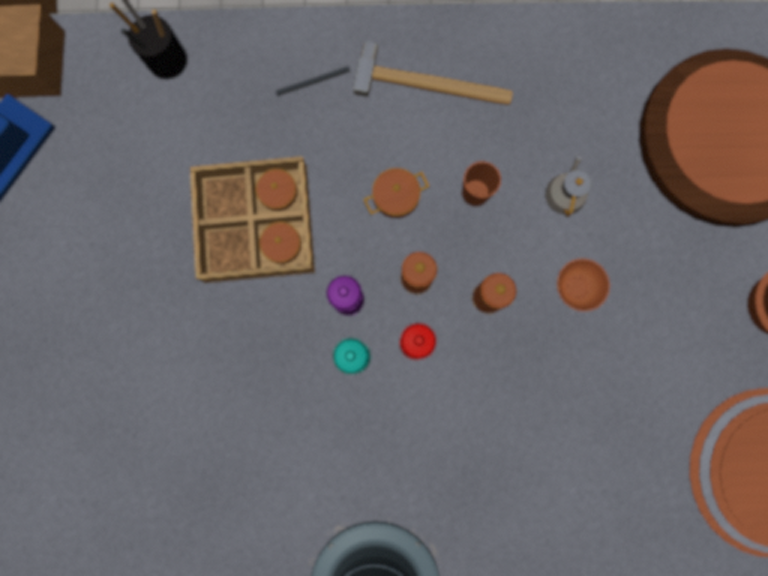

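View pics/side0.png

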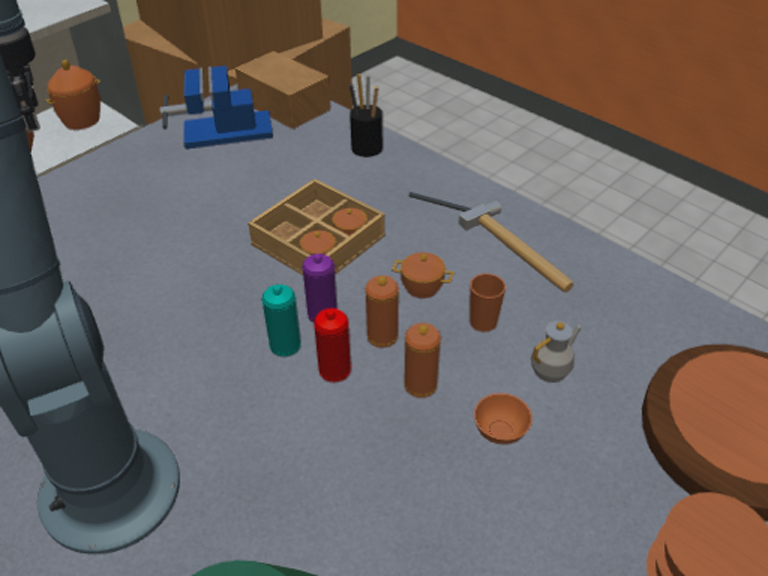

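The top view (1.5x) shows two plain copper lidded canisters with brass knobs at (419,270) and (498,291). The purple (344,293), red (418,340) and turquoise (350,356) ones have the same shape but are decoys. The open cup (481,182) and the two-handled pot (397,192) don't fit the description either. The crate's empty cells are the left pair, at (224,196) and (229,249). I'll confirm this in a crop.

```bash
python3 - <<'E'
from h import *
s=dict(np.load('/tmp/top.npz'));b=dict(np.load('/tmp/side.npz'))
A=s['img'][98:248,120:350];B=b['img'][110:300,160:390]
h=cv2.resize(A[:,:,::-1],None,fx=3.4,fy=3.4,interpolation=cv2.INTER_CUBIC)
cv2.imwrite('pics/crop1.png',h)
save(b['img'],'crop2.png',(160,110,360,280),3.5)
# lid regions by depth: height map
H,W=s['z_map'].shape
K=np.array([[s['fx'],0,s['cx']],[0,s['fy'],s['cy']],[0,0,1.]])
R=cv2.Rodrigues(s['rvec'])[0];t=s['tvec'].ravel()
v,u=np.mgrid[0:H,0:W];p=cv2.undistortPoints(np.stack([u.ravel(),v.ravel()],1)[:,None].astype(float),K,s['dist'])[:,0]
X=(np.c_[p,np.ones(len(p))]*s['z_map'].reshape(-1,1)-t)@R
z=X[:,2].reshape(H,W)
X=X.reshape(H,W,3)
m=((z>.105)&(z<.14)).astype(np.uint8)
n,l,st,c=cv2.connectedComponentsWithStats(m)
for i in range(1,n):
    if st[i,4]>60:
        q=X[l==i];print(st[i],c[i]*1.5,(q[:,:2].min(0)+q[:,:2].max(0))/2,np.median(q,0),np.ptp(q[:,:2],axis=0))
# bystanders
m=((z>.02)&(z<.35)).astype(np.uint8);n,l,st,c=cv2.connectedComponentsWithStats(m)
for i in range(1,n):
    if st[i,4]>60:
        q=X[l==i];print('obj',c[i]*1.5,q[:,:2].min(0).round(3),q[:,:2].max(0).round(3),q[:,2].max().round(3))
# crate rim
m=(z>.048)&(z<.062)&(u<215)&(v>95)&(v<195)&(u>115)
rect=cv2.minAreaRect(X[m][:,:2].astype(np.float32));print('crate',rect)
E
```

```text
[267 168  25  24 446] [418.58071749 269.02130045] [ 0.47491404 -0.07232413] [ 0.47340119 -0.07157782  0.11723482] [0.05061988 0.05231405]
[320 182  24  24 452] [497.63163717 290.43252212] [ 0.44213357 -0.18560527] [ 0.44054785 -0.18411287  0.11739112] [0.05061838 0.05042448]
[217 184  24  24 453] [343.24172185 292.91721854] [0.44213367 0.03817063] [0.44141086 0.03654978 0.11738906] [0.04988421 0.05046821]
[267 215  24  25 458] [417.64519651 340.83733624] [ 0.37208536 -0.06862365] [ 0.37137321 -0.06788014  0.11726797] [0.05158196 0.04982849]
[222 225  24  25 470] [350.06808511 355.88617021] [0.35249139 0.0283282 ] [0.35209388 0.02827041 0.11729669] [0.05130389 0.04956054]
[233 379  31   5 115] [372.49565217 572.04782609] [0.05535014 0.00235685] [0.05786277 0.00134822 0.11768848] [0.00973934 0.06231241]
obj [151.68442623  39.69344262] [0.822 0.305] [0.894 0.377] 0.165
obj [27.81238698 49.88449367] [0.794 0.519] [0.919 0.617] 0.097
obj [418.3496994   78.37875752] [ 0.762 -0.238] [0.871 0.025] 0.031
obj [711.96889514 134.74608898] [ 0.549 -0.666] [ 0.849 -0.447] 0.052
obj [ 14.76415094 1
[... 348 characters left out ...]
311] [ 0.449 -0.098] [ 0.5   -0.046] 0.132
obj [586.64643799 282.62532982] [ 0.415 -0.37 ] [ 0.497 -0.289] 0.044
obj [760.35046729 302.6682243 ] [ 0.376 -0.622] [ 0.468 -0.594] 0.079
obj [494.35863874 292.7539267 ] [ 0.416 -0.211] [ 0.467 -0.16 ] 0.131
obj [344.40988372 294.69186047] [0.417 0.012] [0.467 0.063] 0.136
obj [417.159375 341.1625  ] [ 0.346 -0.094] [ 0.398 -0.043] 0.134
obj [350.57319588 356.0257732 ] [0.327 0.003] [0.378 0.053] 0.134
obj [738.7625558  471.74874442] [ 0.043 -0.616] [ 0.279 -0.496] 0.056
obj [374.37630662 562.28919861] [ 0.024 -0.063] [0.071 0.064] 0.139
crate ((0.571063756942749, 0.18648526072502136), (0.18169347941875458, 0.18000227212905884), 4.326371192932129)
```

View pics/crop1.png

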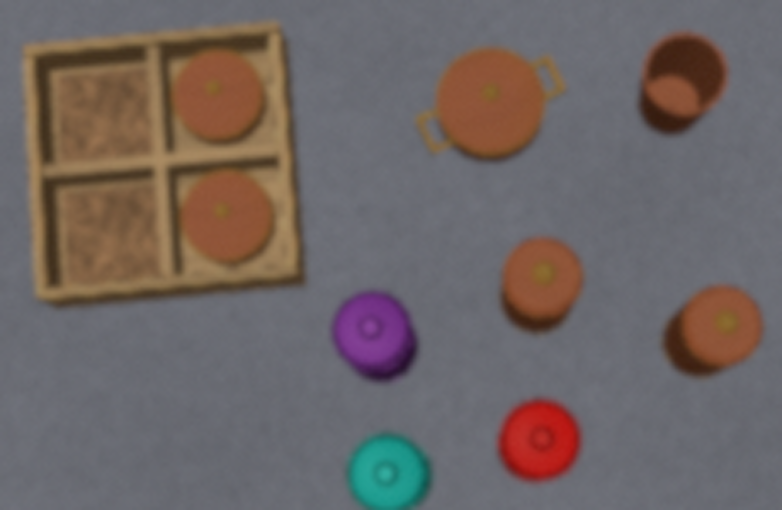

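View pics/crop2.png

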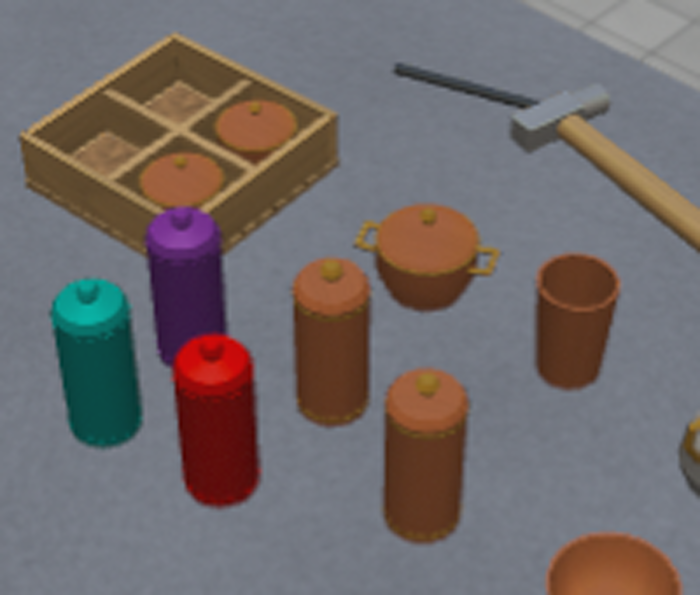

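The crop confirms it: the two plain copper, brass-knobbed tall canisters are at crop1 (543,272) and (727,322). The pots fill the crate's right-hand cells, and the left-hand cells with cork pads, around (108,110) and (108,232), are empty. Next I'll work out the moves.

```bash
cat >> h.py <<'E'
from scipy.spatial.transform import Rotation as Ro
def go(*T):
    s=bot.get_state(); p=s['position']; q=s['eef_rot']; R=Ro.from_quat([q[1],q[2],q[3],q[0]]).as_matrix()
    print('t',round(s['time_s'],2),'p',p.round(4),'w',s['grip_width'].__round__(4),'F',s['contact_force'].round(1))
    print('R',R.round(3).tolist())
    for t in T: print('to',t,'cm tool',(R.T@(np.array(t)-p)*100).round(2))
E
python3 - <<'E'
from h import *
go((.4735,-.072,.2))
s=dict(np.load('/tmp/top.npz'))
px=[(x/3.4+120,y/3.4+98) for x,y in [(108,110),(108,232)]]
print(world(s,px,.011))
E
```

```text
t 0.1 p [0.2669 0.5917 0.23  ] w 0.0858 F [ 0.2 -0.5 -0.5]
R [[0.912, -0.001, 0.411], [-0.411, -0.002, 0.912], [0.0, -1.0, -0.002]]
to (0.4735, -0.072, 0.2) cm tool [ 46.12   3.13 -52.  ]
[[0.61575776 0.23073295 0.011     ]
 [0.52681357 0.22942594 0.011     ]]
```

Call:
carry_out([
  [0, 0, 0, -0.1],
  [0, 0, 0, -0.1],
  [0, 0, 0, -0.1],
  [0, 0, 0, -0.1],
  [0, 0, 0, -0.1],
  [0.6, 0, -2.5, 0],
  [0.8, 0, -3.3, 0],
  [0.8, 0, -3.3, 0],
  [0.8, 0, -3.3, 0],
  [0.8, 0, -3.3, 0],
  [0.8, 0, -3.3, 0],
  [0.8, 0, -3.3, 0],
], grip=1)

```text
time_s: 1.1
position: [0.3381, 0.3722, 0.2307]
eef_rot: [-0.706, 0.707, 0.027, -0.027]
contact_force: [0.4, 0.1, -0.1]
grip_width: 0.0853
```

Call:
carry_out([
  [0.8, 0, -3.3, 0],
  [0.8, 0, -3.3, 0],
  [0.8, 0, -3.3, 0],
  [0.8, 0, -3.3, 0],
  [0.8, 0, -3.3, 0],
  [0.8, 0, -3.3, 0],
  [0.8, 0, -3.3, 0],
  [0.8, 0, -3.3, 0],
  [0.8, 0, -3.3, 0],
  [0.8, 0, -3.3, 0],
  [0.8, 0, -3.3, 0],
  [0.8, 0, -3.3, 0],
])

```text
time_s: 2.1
position: [0.4637, -0.0149, 0.231]
eef_rot: [0.707, -0.706, -0.027, 0.027]
contact_force: [0.6, 0.0, -0.4]
grip_width: 0.0853
```

```bash
python3 -c "
from h import *
go((.4735,-.072,.2),(.4735,-.072,.07))"
```

```text
t 2.1 p [ 0.4637 -0.0149  0.231 ] w 0.0853 F [ 0.6  0.  -0.4]
R [[0.997, -0.0, -0.076], [0.076, 0.0, 0.997], [-0.0, -1.0, 0.0]]
to (0.4735, -0.072, 0.2) cm tool [ 0.54  3.1  -5.77]
to (0.4735, -0.072, 0.07) cm tool [ 0.55 16.1  -5.77]
```

Call:
carry_out([
  [0, 0, -1.5, 0],
  [0, 0, 0, 0],
  [0, 0, 0, 0],
])

```text
time_s: 2.35
position: [0.4647, -0.0288, 0.2309]
eef_rot: [0.707, -0.706, -0.026, 0.026]
contact_force: [0.1, 0.4, -0.2]
grip_width: 0.0857
```

```bash
python3 -c "
from h import *
go((.4735,-.072,.2),(.4735,-.072,.07))
s=snap('top');save(s['img'],'top1.png',(230,110,390,230),4)"
```

```text
t 2.35 p [ 0.4647 -0.0288  0.2309] w 0.0857 F [ 0.1  0.4 -0.2]
R [[0.997, -0.001, -0.073], [0.073, 0.0, 0.997], [-0.001, -1.0, 0.001]]
to (0.4735, -0.072, 0.2) cm tool [ 0.57  3.08 -4.37]
to (0.4735, -0.072, 0.07) cm tool [ 0.58 16.08 -4.38]
```

View pics/top1.png

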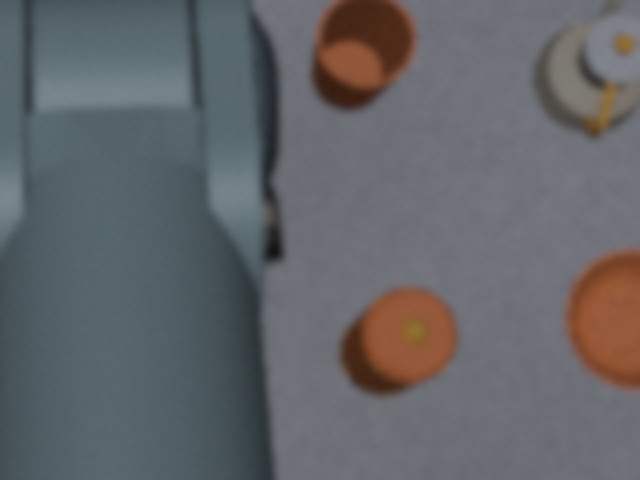

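The arm hides canister 1 in this crop. Canister 2 (410,335) and the cup (365,50) stand undisturbed.

Call:
carry_out([
  [0.3, 0, -2.2, 0],
  [0.3, 0, -2.2, 0],
  [0, 2, 0, 0],
  [0, 2, 0, 0],
  [0, 2, 0, 0],
  [0, 0, 0, 0],
  [0, 0, 0, 0],
])

```text
time_s: 2.98
position: [0.4732, -0.0697, 0.1702]
eef_rot: [0.707, -0.706, -0.027, 0.029]
contact_force: [0.1, -0.3, -0.3]
grip_width: 0.0853
```

```bash
python3 -c "
from h import *
go((.474,-.072,.07))
s=snap('side');save(s['img'],'side1.png',(200,90,360,270),3.2)"
```

```text
t 2.98 p [ 0.4732 -0.0697  0.1702] w 0.0853 F [ 0.1 -0.3 -0.3]
R [[0.997, -0.004, -0.079], [0.079, 0.0, 0.997], [-0.004, -1.0, 0.0]]
to (0.474, -0.072, 0.07) cm tool [ 0.09 10.02 -0.24]
```

View pics/side1.png

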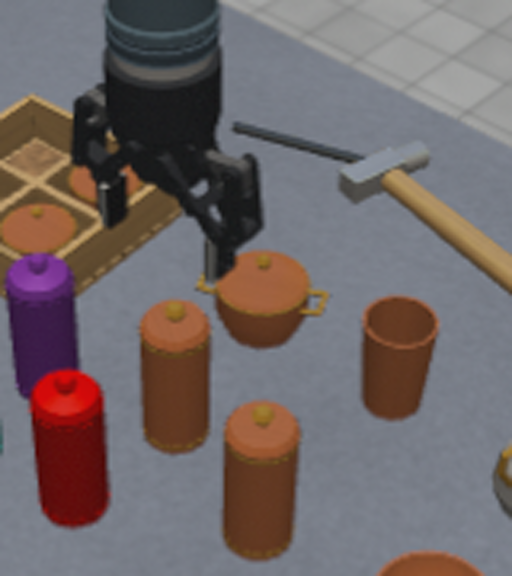

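The side crop shows the fingertips at (112,222) and (218,275), straddling canister 1's knob (175,310) from above. That looks clear to descend.

Call:
carry_out([
  [0.1, 0, -0.2, 0],
  [0, 1.25, 0, 0],
  [0, 1.25, 0, 0],
  [0, 1.25, 0, 0],
  [0, 1.25, 0, 0],
  [0, 1.25, 0, 0],
  [0, 1.25, 0, 0],
  [0, 1.25, 0, 0],
  [0, 1.25, 0, 0],
  [0, 0, 0, 0],
  [0, 0, 0, 0],
])

```text
time_s: 3.95
position: [0.4763, -0.0734, 0.0719]
eef_rot: [0.707, -0.707, -0.027, 0.027]
contact_force: [1.5, -0.1, 0.1]
grip_width: 0.0854
```

Call:
carry_out([
  [0, 0, 0, 0],
  [0, 0, 0, 0],
  [0, 0, 0, 0],
  [0, 0, 0, 0],
  [0, 0, 0, 0],
  [0, 0, 0, 0],
  [0, 0, 0, 0],
  [0, 0, 0, 0],
  [0, 0, 0, 0],
  [0, 0, 0, 0],
], grip=-1)

```text
time_s: 4.78
position: [0.4769, -0.0738, 0.0727]
eef_rot: [0.707, -0.706, -0.028, 0.026]
contact_force: [-1.6, -1.0, 6.2]
grip_width: 0.0504
```

Call:
carry_out([
  [0, -0.5, 0, 0],
  [0, -1.5, 0, 0],
  [0, -2, 0, 0],
  [0, -2, 0, 0],
  [0, -2, 0, 0],
  [0, -2, 0, 0],
  [0, -2, 0, 0],
  [0, -2, 0, 0],
  [0, -2, 0, 0],
  [0, 0, 0, 0],
  [0, 0, 0, 0],
])

```text
time_s: 5.7
position: [0.4759, -0.0735, 0.2317]
eef_rot: [0.707, -0.706, -0.028, 0.026]
contact_force: [0.3, -0.1, -2.6]
grip_width: 0.0504
```

```bash
python3 -c "
from h import *
go((.612,.232,.23))
s=snap('side');save(s['img'],'side2.png',(150,60,350,250),3)"
```

```text
t 5.7 p [ 0.4759 -0.0735  0.2317] w 0.0504 F [ 0.3 -0.1 -2.6]
R [[0.997, 0.002, -0.076], [0.076, 0.001, 0.997], [0.002, -1.0, 0.001]]
to (0.612, 0.232, 0.23) cm tool [15.9   0.21 29.42]
```

View pics/side2.png

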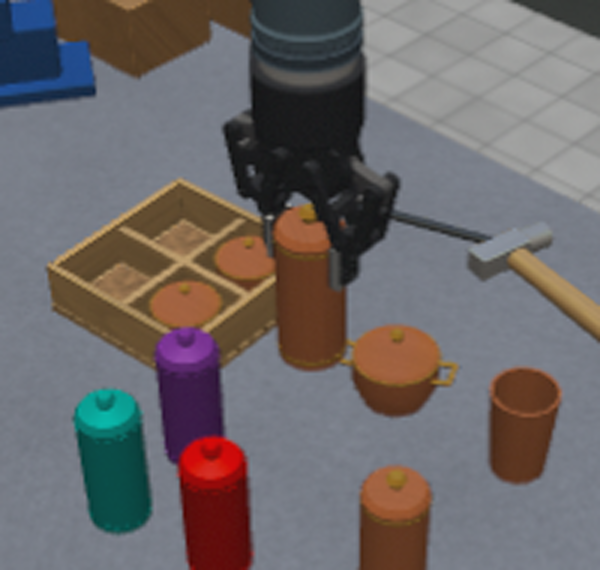

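Canister 1 is held upright and high. The other ware is unchanged. Next I'll carry it over the far-left cell.

Call:
carry_out([
  [0.7, 0, 1.3, 0],
  [1.4, 0, 2.6, 0],
  [1.5, 0, 2.8, 0],
  [1.5, 0, 2.8, 0],
  [1.5, 0, 2.8, 0],
  [1.5, 0, 2.8, 0],
  [1.5, 0, 2.8, 0],
  [1.5, 0, 2.8, 0],
  [1.5, 0, 2.8, 0],
  [1.4, 0, 2.6, 0],
  [1.4, 0, 2.2, 0],
  [0.7, 0, 1.1, 0],
])

```text
time_s: 6.75
position: [0.6124, 0.2387, 0.2277]
eef_rot: [0.707, -0.706, -0.028, 0.031]
contact_force: [-0.6, 1.1, -2.1]
grip_width: 0.0509
```

Call:
carry_out([
  [0, 0, 0, 0],
  [0, 1.5, 0, 0],
  [0, 1.5, 0, 0],
  [0, 1.5, 0, 0],
  [0, 1.5, 0, 0],
  [0, 1, 0, 0],
  [0, 1, 0, 0],
  [0, 0, 0, 0],
  [0, 0, 0, 0],
])

```text
time_s: 7.5
position: [0.613, 0.2315, 0.1502]
eef_rot: [-0.706, 0.707, 0.026, -0.028]
contact_force: [0.6, -0.8, -1.9]
grip_width: 0.0506
```

```bash
python3 -c "
from h import *
go((.614,.232,.084))
s=snap('side');save(s['img'],'side3.png',(140,60,290,200),4)"
```

```text
t 7.5 p [0.613  0.2315 0.1502] w 0.0506 F [ 0.6 -0.8 -1.9]
R [[0.997, -0.002, -0.076], [0.076, -0.001, 0.997], [-0.002, -1.0, -0.001]]
to (0.614, 0.232, 0.084) cm tool [0.11 6.62 0.05]
```

View pics/side3.png

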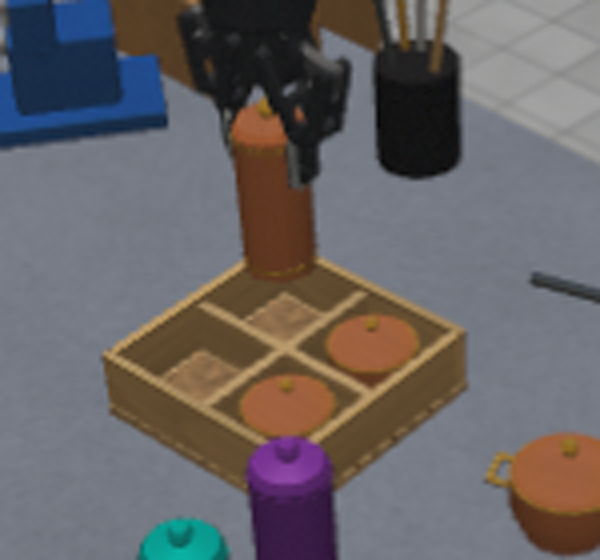

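Canister 1 hangs over the far cell, its foot at crop (282,272) and the far pad near (285,315). I'll check this numerically by projection.

```bash
python3 - <<'E'
from h import *
s=dict(np.load('/tmp/side.npz'))
K=np.array([[s['fx'],0,s['cx']],[0,s['fy'],s['cy']],[0,0,1.]])
P=np.array([[.6115,.2315,.078],[.6115,.2315,.208],[.612,.232,.011],[.612,.232,.141],[.525,.227,.011]])
c=np.array([.571,.1865,.055]);a=np.array([.997,.0755,0]);l=np.array([-.0755,.997,0])
P=np.vstack([P]+[c+.09*(i*a+j*l) for i in(1,-1) for j in(1,-1)])
print(((cv2.projectPoints(P,s['rvec'],s['tvec'],K,s['dist'])[0][:,0]-[140,60])*4).round(0).tolist())
E
```

```text
[[275.0, 261.0], [261.0, 102.0], [281.0, 335.0], [269.0, 186.0], [196.0, 394.0], [273.0, 234.0], [461.0, 327.0], [94.0, 353.0], [284.0, 461.0]]
```

The canister and the crate corners are both offset about +5 px from prediction, so they agree to within 1–2 mm. The cell leaves 13 mm of clearance on each side, so I'll lower it.

Call:
carry_out([
  [0, 1, 0, 0],
  [0, 1, 0, 0],
  [0, 1, 0, 0],
  [0, 1, 0, 0],
  [0, 0.9, 0, 0],
  [0, 0.6, 0, 0],
  [0, 0.4, 0, 0],
  [0, 0.3, 0, 0],
  [0, 0, 0, 0],
  [0, 0, 0, 0],
])

```text
time_s: 8.38
position: [0.614, 0.2319, 0.0895]
eef_rot: [0.707, -0.707, -0.027, 0.027]
contact_force: [0.0, -1.5, -2.0]
grip_width: 0.0507
```

Call:
carry_out([
  [0, 0.2, 0, 0],
  [0, 0.15, 0, 0],
  [0, 0.1, 0, 0],
  [0, 0, 0, 0],
  [0, 0, 0, 0],
])

```text
time_s: 8.8
position: [0.6137, 0.2318, 0.0848]
eef_rot: [0.707, -0.707, -0.027, 0.027]
contact_force: [0.3, -0.3, -2.8]
grip_width: 0.0507
```

Call:
carry_out([
  [0, 0.1, 0, 0],
  [0, 0, 0, 0],
  [0, 0, 0, 0],
])

```text
time_s: 9.05
position: [0.614, 0.2319, 0.084]
eef_rot: [0.707, -0.707, -0.027, 0.027]
contact_force: [0.4, 0.0, -2.2]
grip_width: 0.0507
```

Call:
carry_out([
  [0, 0.1, 0, 0],
  [0, 0, 0, 0],
  [0, 0, 0, 0],
])

```text
time_s: 9.3
position: [0.6143, 0.2319, 0.0839]
eef_rot: [0.707, -0.706, -0.027, 0.027]
contact_force: [-1.6, -0.6, 4.7]
grip_width: 0.0507
```

The force changed from -2.2 to +4.7 N, so it's on the pad. Releasing.

Call:
carry_out([
  [0, 0, 0, 0],
  [0, 0, 0, 0],
  [0, 0, 0, 0],
  [0, 0, 0, 0],
  [0, 0, 0, 0],
  [0, 0, 0, 0],
  [0, 0, 0, 0],
  [0, 0, 0, 0],
], grip=1)

```text
time_s: 9.97
position: [0.6137, 0.2319, 0.0827]
eef_rot: [-0.707, 0.707, 0.027, -0.027]
contact_force: [0.6, -0.1, -0.2]
grip_width: 0.0853
```

Call:
carry_out([
  [0, -0.5, 0, 0],
  [0, -1, 0, 0],
  [0, -2, 0, 0],
  [0, -2, 0, 0],
  [0, -2, 0, 0],
  [0, -2, 0, 0],
  [0, -2, 0, 0],
  [0, -2, 0, 0],
  [0, -1, 0, 0],
  [0, 0, 0, 0],
  [0, 0, 0, 0],
])

```text
time_s: 10.88
position: [0.6141, 0.2319, 0.2285]
eef_rot: [0.707, -0.706, -0.027, 0.026]
contact_force: [0.1, -0.3, 0.2]
grip_width: 0.0848
```

```bash
python3 -c "
from h import *
go((.441,-.185,.23))
s=snap('side');save(s['img'],'side4.png',(140,60,340,270),2.8)"
```

```text
t 10.88 p [0.6141 0.2319 0.2285] w 0.0848 F [ 0.1 -0.3  0.2]
R [[0.997, 0.001, -0.076], [0.076, 0.001, 0.997], [0.001, -1.0, 0.001]]
to (0.441, -0.185, 0.23) cm tool [-20.43  -0.21 -40.25]
```

View pics/side4.png

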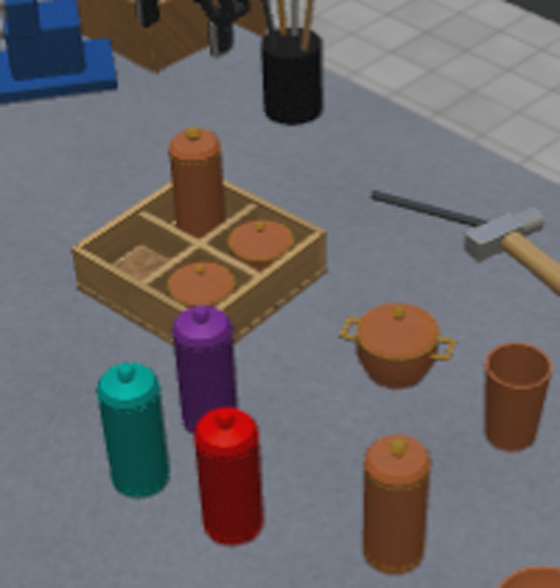

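Canister 1 (198,180) stands upright in the far-left cell, and everything else is where it was. On to canister 2 (397,500).

Call:
carry_out([
  [-1, 0, -2, 0],
  [-1.8, 0, -3.5, 0],
  [-1.8, 0, -3.5, 0],
  [-1.8, 0, -3.5, 0],
  [-1.8, 0, -3.5, 0],
  [-1.8, 0, -3.5, 0],
  [-1.8, 0, -3.5, 0],
  [-1.8, 0, -3.5, 0],
  [-1.8, 0, -3.5, 0],
  [-1.8, 0, -3.5, 0],
  [-1.8, 0, -3.5, 0],
  [-1.3, 0, -3.3, 0],
])

```text
time_s: 11.93
position: [0.4388, -0.187, 0.2261]
eef_rot: [0.707, -0.706, -0.025, 0.028]
contact_force: [0.4, -0.4, -0.1]
grip_width: 0.0855
```

Call:
carry_out([
  [0, 0, 0, 0],
  [0, 2, 0, 0],
  [0, 2, 0, 0],
  [0, 1.5, 0, 0],
  [0, 0, 0, 0],
  [0, 0, 0, 0],
  [0, 0, 0, 0],
])

```text
time_s: 12.52
position: [0.4421, -0.1854, 0.1728]
eef_rot: [-0.706, 0.707, 0.027, -0.027]
contact_force: [1.0, -0.4, 0.8]
grip_width: 0.0849
```

```bash
python3 -c "
from h import *
go((.442,-.1855,.0725))"
```

```text
t 12.52 p [ 0.4421 -0.1854  0.1728] w 0.0849 F [ 1.  -0.4  0.8]
R [[0.997, -0.001, -0.076], [0.076, -0.0, 0.997], [-0.001, -1.0, -0.0]]
to (0.442, -0.1855, 0.0725) cm tool [-1.000e-02  1.003e+01 -1.000e-02]
```

Call:
carry_out([
  [0, 1.25, 0, 0],
  [0, 1.25, 0, 0],
  [0, 1.25, 0, 0],
  [0, 1.25, 0, 0],
  [0, 1.25, 0, 0],
  [0, 1.25, 0, 0],
  [0, 1.25, 0, 0],
  [0, 1.25, 0, 0],
  [0, 0, 0, 0],
  [0, 0, 0, 0],
])

```text
time_s: 13.35
position: [0.4425, -0.1854, 0.0732]
eef_rot: [-0.707, 0.707, 0.027, -0.027]
contact_force: [0.2, -0.5, 0.7]
grip_width: 0.0854
```

Call:
carry_out([
  [0, 0, 0, 0],
  [0, 0, 0, 0],
  [0, 0, 0, 0],
  [0, 0, 0, 0],
  [0, 0, 0, 0],
  [0, 0, 0, 0],
  [0, 0, 0, 0],
  [0, 0, 0, 0],
  [0, 0, 0, 0],
  [0, 0, 0, 0],
], grip=-1)

```text
time_s: 14.18
position: [0.4434, -0.1863, 0.0742]
eef_rot: [-0.706, 0.707, 0.028, -0.026]
contact_force: [-0.7, -1.0, 5.7]
grip_width: 0.0505
```

Call:
carry_out([
  [0, -0.5, 0, 0],
  [0, -1.5, 0, 0],
  [0, -2, 0, 0],
  [0, -2, 0, 0],
  [0, -2, 0, 0],
  [0, -2, 0, 0],
  [0, -2, 0, 0],
  [0, -2, 0, 0],
  [0, -2, 0, 0],
  [0, 0, 0, 0],
  [0, 0, 0, 0],
])

```text
time_s: 15.1
position: [0.4421, -0.1852, 0.2329]
eef_rot: [0.707, -0.706, -0.028, 0.027]
contact_force: [0.8, 0.6, -3.6]
grip_width: 0.0502
```

```bash
python3 -c "
from h import *
go((.5265,.227,.23))"
```

```text
t 15.1 p [ 0.4421 -0.1852  0.2329] w 0.0502 F [ 0.8  0.6 -3.6]
R [[0.997, 0.002, -0.076], [0.076, 0.001, 0.997], [0.002, -1.0, 0.0]]
to (0.5265, 0.227, 0.23) cm tool [11.56  0.33 40.46]
```

Call:
carry_out([
  [0.5, 0, 2, 0],
  [1, 0, 3.5, 0],
  [1, 0, 3.5, 0],
  [1, 0, 3.5, 0],
  [1, 0, 3.5, 0],
  [1, 0, 3.5, 0],
  [1, 0, 3.5, 0],
  [1, 0, 3.5, 0],
  [1, 0, 3.5, 0],
  [1, 0, 3.5, 0],
  [1, 0, 3.5, 0],
  [1, 0, 3.4, 0],
])

```text
time_s: 16.1
position: [0.524, 0.2274, 0.2294]
eef_rot: [-0.706, 0.707, 0.025, -0.029]
contact_force: [0.1, 0.1, -2.6]
grip_width: 0.0502
```

Call:
carry_out([
  [0, 0, 0, 0],
  [0, 0, 0, 0],
  [0, 1.5, 0, 0],
  [0, 1.5, 0, 0],
  [0, 1.5, 0, 0],
  [0, 1.5, 0, 0],
  [0, 1, 0, 0],
  [0, 1, 0, 0],
  [0, 0, 0, 0],
  [0, 0, 0, 0],
])

```text
time_s: 16.93
position: [0.5253, 0.2252, 0.1518]
eef_rot: [-0.706, 0.707, 0.026, -0.027]
contact_force: [-0.3, 0.5, -1.8]
grip_width: 0.0505
```

```bash
python3 -c "
from h import *
go((.5265,.227,.0852))
s=snap('side');save(s['img'],'side5.png',(140,60,290,200),4)"
```

```text
t 16.93 p [0.5253 0.2252 0.1518] w 0.0505 F [-0.3  0.5 -1.8]
R [[0.997, -0.002, -0.075], [0.075, -0.001, 0.997], [-0.002, -1.0, -0.001]]
to (0.5265, 0.227, 0.0852) cm tool [0.14 6.66 0.18]
```

View pics/side5.png

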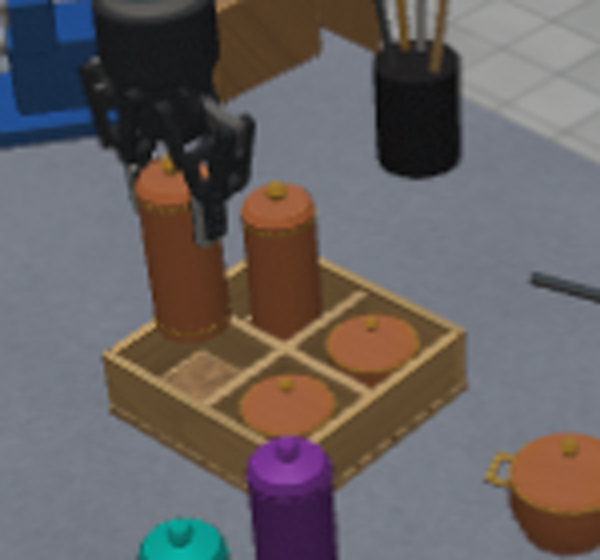

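Canister 2 hangs over the near-left cell, its foot at (193,330) and the pad near (205,375). Canister 1 (282,260) is standing and the pots haven't moved. Lowering.

Call:
carry_out([
  [0, 1, 0.1, 0],
  [0, 1, 0, 0],
  [0, 1, 0, 0],
  [0, 1, 0, 0],
  [0, 0.9, 0, 0],
  [0, 0.6, 0, 0],
  [0, 0.4, 0, 0],
  [0, 0.3, 0, 0],
  [0, 0, 0, 0],
  [0, 0, 0, 0],
])

```text
time_s: 17.82
position: [0.5261, 0.2272, 0.0909]
eef_rot: [0.707, -0.707, -0.027, 0.027]
contact_force: [0.6, -0.1, -2.8]
grip_width: 0.0503
```

Call:
carry_out([
  [0, 0.2, 0, 0],
  [0, 0.1, 0, 0],
  [0, 0, 0, 0],
  [0, 0, 0, 0],
])

```text
time_s: 18.15
position: [0.5259, 0.2272, 0.0879]
eef_rot: [0.707, -0.707, -0.027, 0.027]
contact_force: [-1.3, 0.4, -1.9]
grip_width: 0.0504
```

Call:
carry_out([
  [0, 0.1, 0, 0],
  [0, 0, 0, 0],
  [0, 0, 0, 0],
])

```text
time_s: 18.4
position: [0.5258, 0.2272, 0.0868]
eef_rot: [0.707, -0.707, -0.027, 0.027]
contact_force: [-0.3, -0.7, -3.8]
grip_width: 0.0499
```

Call:
carry_out([
  [0, 0.1, 0, 0],
  [0, 0, 0, 0],
  [0, 0, 0, 0],
])

```text
time_s: 18.65
position: [0.5258, 0.2271, 0.0857]
eef_rot: [-0.707, 0.707, 0.027, -0.027]
contact_force: [0.1, 0.3, -4.1]
grip_width: 0.0503
```

Call:
carry_out([
  [0, 0.1, 0, 0],
  [0, 0, 0, 0],
  [0, 0, 0, 0],
])

```text
time_s: 18.9
position: [0.5262, 0.2272, 0.0853]
eef_rot: [0.707, -0.707, -0.027, 0.027]
contact_force: [-1.0, -0.1, 1.8]
grip_width: 0.0507
```

It's on the pad, with the force up from about -4 to +1.8 N. Releasing and withdrawing.

Call:
carry_out([
  [0, 0.05, 0, 0],
  [0, 0, 0, 0],
  [0, 0, 0, 0],
])

```text
time_s: 19.15
position: [0.5263, 0.2272, 0.0852]
eef_rot: [0.707, -0.706, -0.027, 0.027]
contact_force: [-1.8, -1.8, 4.5]
grip_width: 0.0507
```

Call:
carry_out([
  [0, 0, 0, 0],
  [0, 0, 0, 0],
  [0, 0, 0, 0],
  [0, 0, 0, 0],
  [0, 0, 0, 0],
  [0, 0, 0, 0],
  [0, 0, 0, 0],
  [0, 0, 0, 0],
], grip=1)

```text
time_s: 19.82
position: [0.5259, 0.2272, 0.0842]
eef_rot: [-0.707, 0.707, 0.027, -0.027]
contact_force: [0.2, -0.5, -0.3]
grip_width: 0.0853
```

Call:
carry_out([
  [0, -0.5, 0, 0],
  [0, -1, 0, 0],
  [0, -2, 0, 0],
  [0, -2, 0, 0],
  [0, -2, 0, 0],
  [0, -2, 0, 0],
  [0, -2, 0, 0],
  [0, -2, 0, 0],
  [0, -2, 0, 0],
  [0, -1, 0, 0],
  [0, 0, 0, 0],
  [0, 0, 0, 0],
])

```text
time_s: 20.82
position: [0.5261, 0.2272, 0.2499]
eef_rot: [0.707, -0.706, -0.027, 0.026]
contact_force: [-0.0, 0.1, 0.1]
grip_width: 0.0855
```

```bash
python3 -c "
from h import *
go()
s=snap('side');save(s['img'],'side6.png',(130,60,390,300),2.4)"
```

```text
t 20.82 p [0.5261 0.2272 0.2499] w 0.0855 F [-0.   0.1  0.1]
R [[0.997, 0.001, -0.076], [0.076, 0.001, 0.997], [0.001, -1.0, 0.001]]
```

View pics/side6.png

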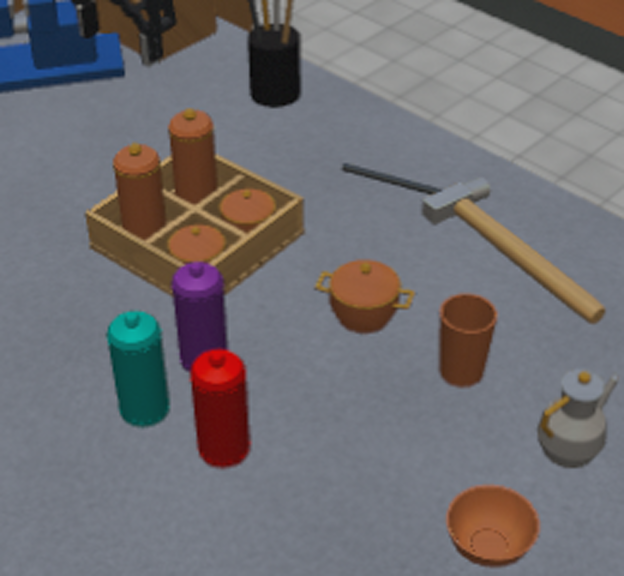

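Both canisters, at (140,190) and (192,155), stand upright in the two left cells. The pots, decoys and other ware are unmoved, and the gripper is clear. Handing in.

```bash
python3 -c "
from rig import bot
print(bot.hand_in())"
```

```text
the job is handed in; nothing more can be done
None
```

Both copper canisters now stand upright in the crate's two cork-padded cells, and I handed the job in at about 21 s of the 61 s allowed. Each was lowered in 1 mm steps until the force rose by about 6–7 N, which showed it was on its pad, and only then released.

The last side view shows both canisters upright. The packed pots, the purple, red and turquoise look-alikes and the other ware look unmoved. The gripper is open, about 10 cm above the canisters, and reads about 0 N.

Two small disagreements turned up:
- **Camera:** the side view sat roughly 1–2 px off the calibration, a few millimetres at the crate's left corner. The canister and crate were offset alike, so placing was not affected.
- **Grip width:** the gripper read about 50.5 mm on the 52 mm canisters.

I did not take a final top view; the last check was by the side camera alone.

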